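# Check the hinged nozzle tins and reject the stiff one

### The job

Working from the robot's left to its right, lift the lid of each of the three hinged tins well past halfway to upright to check that it swings freely. Only after trying all three, pick up the one tin whose hinge is stiff and set it down gently, upright and flat, in the middle of the dark tray, its lid left standing ajar by some centimetres to show the fault. Leave the other two shut where they stand and do not disturb the bowl, jar and spoon.

Things in the scene. Friction and masses are not known exactly. Their poses are not given: they have to be found in the camera images.
- tin_a: loose hinged steel tin, one of three alike: shut 150 long (x) x 60 wide (y) x 46 high, 0.6 to 0.85 kg, balanced near its middle, where it can be gripped across its width. Origin: centre of the underside; x runs from the knob end to the hinge end, z up. Box 38 high, lid a flush 8 thick plate. Which tin is stiff shows only on trying the lids
- tin_b: loose hinged steel tin, one of three alike: shut 150 long (x) x 60 wide (y) x 46 high, 0.6 to 0.85 kg, balanced near its middle, where it can be gripped across its width. Origin: centre of the underside; x runs from the knob end to the hinge end, z up. Box 38 high, lid a flush 8 thick plate. Which tin is stiff shows only on trying the lids
- tin_c: loose hinged steel tin, one of three alike: shut 150 long (x) x 60 wide (y) x 46 high, 0.6 to 0.85 kg, balanced near its middle, where it can be gripped across its width. Origin: centre of the underside; x runs from the knob end to the hinge end, z up. Box 38 high, lid a flush 8 thick plate. Which tin is stiff shows only on trying the lids
- knob_a (a point): centre of the black knob on the lid of tin_a, moving with the lid: an upright block 20 (x) x 16 (y) x 30 high, standing on the lid's top face, its centre 15 above that face, 60 from the tin's middle towards the knob end, 135 from the hinge line. Axes as the tin's when shut
- knob_b (a point): centre of the black knob on the lid of tin_b, moving with the lid: an upright block 20 (x) x 16 (y) x 30 high, standing on the lid's top face, its centre 15 above that face, 60 from the tin's middle towards the knob end, 135 from the hinge line. Axes as the tin's when shut
- knob_c (a point): centre of the black knob on the lid of tin_c, moving with the lid: an upright block 20 (x) x 16 (y) x 30 high, standing on the lid's top face, its centre 15 above that face, 60 from the tin's middle towards the knob end, 135 from the hinge line. Axes as the tin's when shut
- lid_a (a joint): lid angle of tin_a, rad: 0 shut, grows as it opens, stop at 1.4 (short of upright). Hinge line along the tin's y axis at x = +75, z = 38 in the tin's frame. A free lid drops shut when let go; a stiff one stays where it is left and takes about 2 N at the knob to move either way (the tin stays put)
- lid_b (a joint): lid angle of tin_b, rad: 0 shut, grows as it opens, stop at 1.4 (short of upright). Hinge line along the tin's y axis at x = +75, z = 38 in the tin's frame. A free lid drops shut when let go; a stiff one stays where it is left and takes about 2 N at the knob to move either way (the tin stays put)
- lid_c (a joint): lid angle of tin_c, rad: 0 shut, grows as it opens, stop at 1.4 (short of upright). Hinge line along the tin's y axis at x = +75, z = 38 in the tin's frame. A free lid drops shut when let go; a stiff one stays where it is left and takes about 2 N at the knob to move either way (the tin stays put)
- tray_in (a point): centre of the inner floor, 5 above the worktop, of the dark steel tray for rejects: open, outside 200 (x) x 150 (y) x 30 high, walls 5 thick, fixed to the worktop. x along its length, z up
- bowl: bystander: white plastic mixing bowl, 160 across, 80 high, on the far side; origin under its centre
- jar: bystander: amber glass jar, 70 across, 110 high, on the far side; origin under its centre
- spoon: bystander: spoon lying on the far side of the worktop; origin on its underside, x along its length
Things that resemble listed ones, but are neither listed nor needed, are in the scene too. What is shaped like the tin_a but blue or pink is not meant. What is shaped like the tin_c but pink or yellow is not meant.

How it is judged:
By the outcome, as a careful person would: the job done as asked, in the order asked, and still so for the second after the job is handed in, with the robot touching nothing.
It also fails if it takes over 72 s, if anything falls off the work surface, if the arm or the gripper's body presses on something with over 40 N, if the wrist force passes 120 N, or if a joint passes its speed limit or range.

### The arm

A 7-joint arm with a two-finger parallel gripper is mounted at the origin on the work surface. World frame = base frame: x ahead of the robot, y to its left, z up, the work surface at z = 0. Lengths are in mm, angles in rad, forces in N, time in s.
With the tool pointing down it reaches from about 400 to 875 mm from the base axis. Payload 4.4 kg.
Tool frame: the origin (TCP) lies midway between the tips of the shut fingers; the grasp point (between the pads) lies 19 mm behind it (ctrl.pinch_z is the distance from the TCP to the grasp point, in mm); z points along the fingers, y is the line along which they close (so a half turn about z gives the same grasp; the last joint's range is limited). The gripper opens to 85 mm and grips with 20 to 120 N. Pads are 22 mm wide; open, the fingers measure 114 mm over their backs; the gripper's body (76 mm by 85 mm) begins 54 mm behind the grasp point. The pads swing forward as they close: fully open they stand 13 mm farther back than shut.
Start: joints at [1.074, 0.628, 0.038, 1.517, -0.027, 0.996, -0.02], TCP at [271.467, -590.613, 231.313] pointing down, gripper open.
Joint ranges: [-3.06, 3.06], [-0.37, 2.12], [-1.25, 1.32], [0.18, 2.47], [-1.1, 4.24], [0.23, 1.98], [-2.94, 2.94]. Speed limits (rad/s): [2.57, 2.57, 3.14, 3.14, 3.14, 3.14, 3.14].

### API

Orientations are given as [roll, pitch, yaw] about the fixed x, y, z axes, in that order (R = Rz(yaw) Ry(pitch) Rx(roll)).
In Python, from cell import read_state, cams, order, ctrl gives the robot as it stands.
- The arm moves only by the tool move_arm, never from a script. Its argument "targets" is text: rows parted by semicolons, each of 7 numbers parted by spaces: the gripper's target within -1 to 1 (fully open at 1, half-way at 0, shut at -1), then the shift along the tool's x, y, z in cm, then the turn, a rotation vector about the tool's x, y, z in degrees. A call has 1 to 5 rows; each row shifts and turns the commanded pose from where the row before left it, along the tool's axes as they then stand; what a row does not reach is not made up. A row lasts 1/12 s, in which the tool goes at most 41.7 mm and 7.16 degrees, less where a joint would pass 70% of its speed; a pose out of reach is approached as far as the arm can. A call with a gripper value outside its range is refused whole. The fingers move at their own pace and stop on an object; the grip force is fixed at half the most. Time passes only in rows, so rows that do not move let the fingers close. It gives the time, the measured TCP pose, the force, the opening and the grip force at its end, in the units of the state.
- read_state(): the state, without advancing time (a new reading comes with each control period).
- cams.get_image(name): name is "scene" or "top" or "wrist"; returns a dict with "color" (384x512x3 uint8, red, green, blue), "fovy" (degrees; the focal length in pixels is half the picture's height over the tangent of half this angle, whatever the lens; pixels are square), "cx", "cy" (the principal point, pixels), "rvec" (rotation vector, rad) and "tvec" (3), from world to camera coordinates, as OpenCV has them. Camera axes: x right, y down, z forward; pixel columns grow to the right and rows downward; lengths in mm; the calibration is good to about 2 mm. A picture is of the moment at which its call begins. There is no depth.
- order.finish_job(): hands the job in; it is judged then, once.
The state is a dict: "clock": time; "qpos": joint angles; "qd": joint speeds; "tau": joint torques, N m; "eef_pos": TCP position; "tool_rot": TCP orientation; "force": force on the tool from outside, world axes, zero at the start; "torque": the same for the moment, N m; "width": finger opening in mm; "gripper_force": force on a finger pad.
Only numpy, scipy, OpenCV 4.12 (cv2) and the standard library are available. Lean on these libraries where they do the work, as an engineer would, in place of code of your own. Each camera call takes 0.05 s, during which the arm holds its last target. There are 200 camera calls.

## Working session

There is one attempt and no reset: what is moved stays moved. The work goes in short steps, Python scripts to look and compute and a tool call to move; the robot and the scene stay as the last step left them, time stands still between calls to the robot, and variables do not carry over. Pictures are saved under pics/ and viewed, at most 10 in all, crops included, and the job is handed in when it is done.

Besides the shell and the picture viewer there is one more tool, called after ">>>" as name(argument=value, ...) on one line, values as JSON. move_arm: Moves the arm, as the interface text tells. Its arguments: {"type":"object","properties":{"targets":{"type":"string"}},"required":["targets"]}

```bash
mkdir -p pics; ls; cat > h.py <<'E'
import numpy as np, cv2
from cell import read_state, cams, order, ctrl
def ray(im,u,v):
    f=im["color"].shape[0]/2/np.tan(np.radians(im["fovy"])/2)
    R=cv2.Rodrigues(np.array(im["rvec"],float))[0]; t=np.array(im["tvec"],float)
    d=R.T@np.array([(u-im["cx"])/f,(v-im["cy"])/f,1]); return -R.T@t,d
def onz(im,u,v,z):
    c,d=ray(im,u,v); return c+d*(z-c[2])/d[2]
def proj(im,p):
    f=im["color"].shape[0]/2/np.tan(np.radians(im["fovy"])/2)
    R=cv2.Rodrigues(np.array(im["rvec"],float))[0]; q=R@np.array(p,float)+np.array(im["tvec"],float)
    return q[0]/q[2]*f+im["cx"],q[1]/q[2]*f+im["cy"]
E
python3 - <<'E'
from h import *
import pickle
ims={n:cams.get_image(n) for n in("scene","top")}
pickle.dump(ims,open("i0.pkl","wb"))
for n,i in ims.items(): cv2.imwrite(f"pics/{n}0.png",cv2.resize(i["color"][:,:,::-1],(768,576)))
print({k:v for k,v in ims["top"].items() if k!="color"}, read_state())
E
```

```text
pics
{'fovy': 57.57359219870574, 'cx': 259.248451783347, 'cy': 194.94898464653048, 'rvec': array([ 2.21524672, -2.14956151,  0.05665612]), 'tvec': array([ -86.56956522,  558.79351128, 1078.65784436])} {'clock': 0.1, 'qpos': array([ 1.07424504,  0.62927341,  0.03845836,  1.51827552, -0.02701528,
        0.99631683, -0.01996523]), 'qd': array([ 2.30819394e-04, -3.06518457e-03,  3.24074443e-04, -4.16620126e-03,
       -5.34270992e-05, -5.59571155e-04, -2.22749447e-03]), 'tau': array([ 2.31258105e-03, -5.64529216e+01,  1.23013794e+00, -1.93972206e+01,
        1.12974391e-02,  5.42392736e-03,  1.37769433e-05]), 'eef_pos': array([ 271.19496687, -590.092691  ,  230.4660838 ]), 'tool_rot': array([-3.13983786e+00,  1.42942211e-05,  4.30766583e-01]), 'force': array([-0.37579966, -0.56934036, -0.58861298]), 'torque': array([-0.00177932,  0.0229235 ,  0.0297176 ]), 'gripper_force': 0.0, 'width': 85.59785755130625}
```

View pics/top0.png

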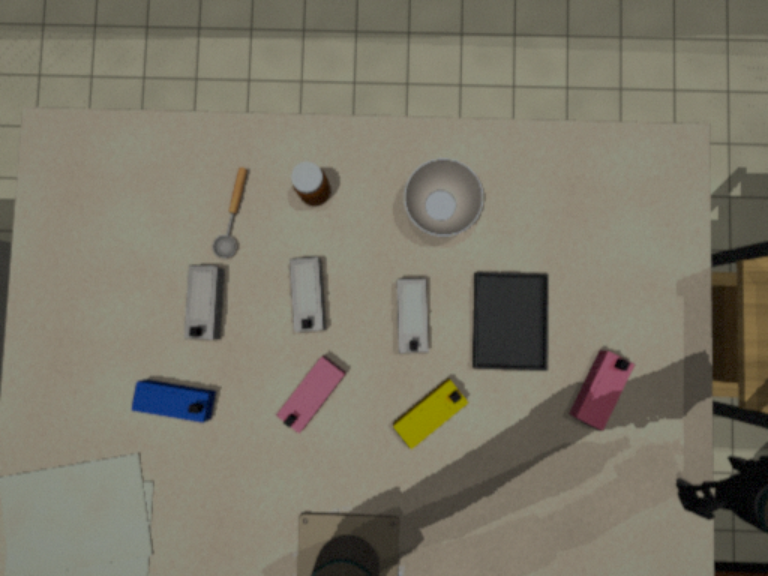

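View pics/scene0.png

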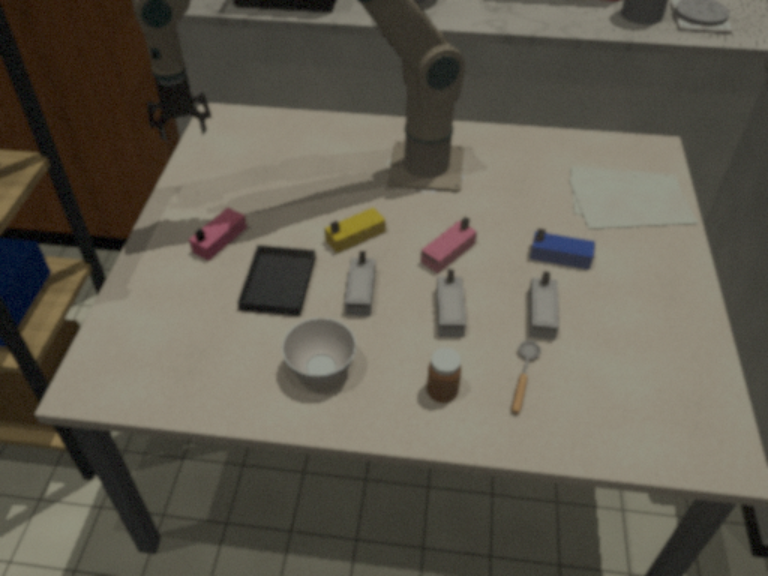

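The top view shows three grey steel tins: left (203,302), middle (307,294) and right (412,315), with their knobs toward the robot. The blue, pink and yellow ones (173,400), (310,393), (430,412) and (603,390) are decoys. The dark tray is at (511,320). Next I measure the grey tins and the tray.

```bash
python3 - <<'E'
from h import *
import pickle
im=pickle.load(open("i0.pkl","rb"))["top"]; c=im["color"]
hsv=cv2.cvtColor(c,cv2.COLOR_RGB2HSV)
vis=c[:,:,::-1].copy()
def px(r): return [tuple(np.round(onz(im,u,v,r[2])[:2],0)) for u,v in r[1]]
for n,(u,v) in dict(L=(203,302),M=(307,294),R=(412,315)).items():
    u,v=u*2/3,v*2/3
    x0,x1,y0,y1=int(u-22),int(u+22),int(v-36),int(v+36)
    h=hsv[y0:y1,x0:x1].astype(int)
    if n=="L": print("sat/val row",h[36,:,1].tolist(),h[36,:,2].tolist())
    ref=np.median(c[int(v)-4:int(v)+5,int(u)-2:int(u)+3].reshape(-1,3),0)
    m=((abs(c[y0:y1,x0:x1].astype(int)-ref).max(2)<22)).astype(np.uint8)
    nb,lab,st,ce=cv2.connectedComponentsWithStats(m); k=1+np.argmax(st[1:,4])
    pts=np.argwhere(lab==k)[:,::-1]+[x0,y0]
    r=cv2.minAreaRect(pts.astype(np.float32)); b=cv2.boxPoints(r)
    cv2.polylines(vis,[np.round(b).astype(int)],1,(0,0,255),1)
    W=np.array([onz(im,*q,46)[:2] for q in b]); print(n,ref,W.round().tolist(),"centre",W.mean(0).round(1),[round(float(np.linalg.norm(W[i]-W[i-1]))) for i in (1,2)])
    d=(h[:,:,2]<45).astype(np.uint8); nb,lab,st,ce=cv2.connectedComponentsWithStats(d)
    k=1+np.argmax(st[1:,4]); q=ce[k]+[x0,y0]; print(" knob blob",st[k],q, onz(im,*q,61).round(1))
d=(hsv[:,:,2]<70).astype(np.uint8); d[:, :300]=0; d[:,372:]=0; d[:170]=0;d[255:]=0
nb,lab,st,ce=cv2.connectedComponentsWithStats(d);k=1+np.argmax(st[1:,4])
r=cv2.minAreaRect((np.argwhere(lab==k)[:,::-1]).astype(np.float32)); W=np.array([onz(im,*q,30)[:2] for q in cv2.boxPoints(r)])
print("tray",W.round().tolist(),W.mean(0))
cv2.imwrite("pics/c1.png",cv2.resize(vis[150:300,80:400],None,fx=2.5,fy=2.5,interpolation=cv2.INTER_CUBIC))
E
```

```text
sat/val row [46, 42, 44, 41, 40, 39, 38, 37, 41, 46, 39, 25, 14, 14, 15, 15, 17, 13, 17, 18, 15, 15, 18, 16, 13, 11, 10, 9, 14, 13, 11, 16, 13, 7, 23, 31, 49, 45, 38, 34, 39, 46, 41, 42] [143, 144, 146, 143, 140, 144, 146, 143, 143, 144, 138, 123, 124, 127, 138, 137, 139, 138, 139, 142, 139, 138, 142, 141, 141, 141, 134, 120, 128, 122, 89, 48, 40, 39, 44, 57, 83, 97, 108, 141, 143, 143, 144, 140]
L [141. 139. 132.] [[639.0, 384.0], [642.0, 251.0], [425.0, 240.0], [421.0, 372.0]] centre [531.6 311.7] [133, 218]
 knob blob [14 53  8  6 45] [130.42222222 220.55555556] [469.6 315.1  61. ]
M [143. 146. 139.] [[660.0, 171.0], [664.0, 39.0], [447.0, 31.0], [442.0, 162.0]] centre [553.3 100.5] [133, 218]
 knob blob [20 53  6  6 31] [204.35483871 215.41935484] [491.8  92.8  61. ]
R [143. 149. 143.] [[584.0, -81.0], [589.0, -139.0], [446.0, -152.0], [441.0, -95.0]] centre [ 514.9 -116.7] [58, 143]
 knob blob [22 53  4  6 22] [275.5        229.72727273] [ 455.6 -122.1   61. ]
tray [[609.0, -242.0], [613.0, -393.0], [413.0, -395.0], [409.0, -246.0]] [ 511.01550588 -318.84898791]
```

View pics/c1.png

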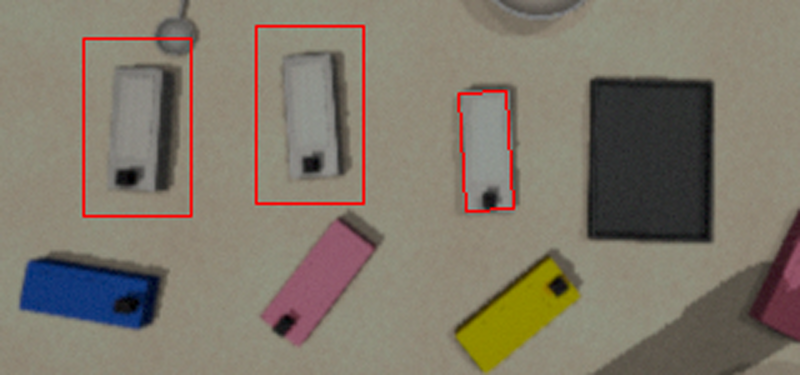

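The crop confirms three grey tins with knobs at the near end at (128,177), (312,163) and (489,200). The outline leaked for L and M, so I'll redo it using low saturation.

```bash
python3 - <<'E'
from h import *
import pickle
im=pickle.load(open("i0.pkl","rb"))["top"]; c=im["color"]
hsv=cv2.cvtColor(c,cv2.COLOR_RGB2HSV)
for n,(u,v) in dict(L=(203,302),M=(307,294),R=(412,315)).items():
    u,v=u*2/3,v*2/3
    x0,x1,y0,y1=int(u-22),int(u+22),int(v-34),int(v+34)
    h=hsv[y0:y1,x0:x1]
    m=((h[:,:,1]<30)&(h[:,:,2]>105)).astype(np.uint8); m=cv2.morphologyEx(m,cv2.MORPH_OPEN,np.ones((5,5),np.uint8))
    nb,lab,st,ce=cv2.connectedComponentsWithStats(m); k=1+np.argmax(st[1:,4])
    pts=np.argwhere(lab==k)[:,::-1]+[x0,y0]
    W=np.array([onz(im,*q,46)[:2] for q in pts],np.float32); r=cv2.minAreaRect(W); b=cv2.boxPoints(r)
    e=[b[i]-b[i-1] for i in (1,2)]; e=max(e,key=np.linalg.norm); e=e*np.sign(e[0]); yaw=np.arctan2(e[1],e[0])
    C=np.array(r[0]); k=C-60*np.array([np.cos(yaw),np.sin(yaw)])
    print(n,C.round(1),[round(x) for x in r[1]],"yaw deg",np.degrees(yaw).round(1),"knob",k.round(1))
E
```

```text
L [541.7 315.2] [117, 58] yaw deg 1.7 knob [481.8 313.4]
M [552.4 100.1] [148, 59] yaw deg 6.3 knob [492.8  93.5]
R [ 515.1 -117.9] [148, 60] yaw deg 3.6 knob [ 455.2 -121.7]
```

```bash
cat >> h.py <<'E'
from scipy.spatial.transform import Rotation as Ro
def rot(yaw,tilt): return Ro.from_euler("z",yaw,degrees=True)*Ro.from_euler("x",180,degrees=True)*Ro.from_euler("y",tilt,degrees=True)
def cur():
    s=read_state(); return np.array(s["eef_pos"]),Ro.from_euler("xyz",s["tool_rot"])
def plan(wps,g=1,start=None):
    """wps: (pinch xyz, yaw, tilt); prints rows for each"""
    p,R=start or cur()
    for pinch,yaw,tilt in wps:
        R1=rot(yaw,tilt); p1=np.array(pinch,float)+19*R1.apply([0,0,1])
        d=p1-p; rv=(R.inv()*R1).as_rotvec(degrees=True)
        n=int(max(1,np.ceil(np.linalg.norm(d)/40),np.ceil(np.linalg.norm(rv)/7)))
        out=[]
        for i in range(n):
            Ri=R*Ro.from_rotvec(rv*i/n,degrees=True)
            t=Ri.inv().apply(d/n)/10
            out.append(" ".join(f"{x:g}" for x in [g,*t.round(2),*(rv/n).round(2)]))
        print(f"-> {p1.round(1)} yaw{yaw} tilt{tilt} n={n}")
        for i in range(0,n,5): print("; ".join(out[i:i+5]))
        p,R=p1,R1
E
python3 -c "
from h import *
plan([((450,-300,250),2,0),((440,314,250),2,0),((440,314,170),2,30)])"
```

```text
-> [ 450. -300.  231.] yaw2 tilt0 n=9
1 3.15 -2.1 -0 -0.01 0 2.52; 1 3.06 -2.24 -0 -0.01 0 2.52; 1 2.95 -2.37 -0 -0.01 0 2.52; 1 2.85 -2.5 -0 -0.01 0 2.52; 1 2.74 -2.62 -0 -0.01 0 2.52
1 2.62 -2.74 -0 -0.01 0 2.52; 1 2.49 -2.85 -0 -0.01 0 2.52; 1 2.37 -2.96 -0 -0.01 0 2.52; 1 2.23 -3.06 -0.01 -0.01 0 2.52
-> [440. 314. 231.] yaw2 tilt0 n=16
1 0.07 -3.84 -0 0 0 0; 1 0.07 -3.84 -0 0 0 0; 1 0.07 -3.84 -0 0 0 0; 1 0.07 -3.84 -0 0 0 0; 1 0.07 -3.84 -0 0 0 0
1 0.07 -3.84 -0 0 0 0; 1 0.07 -3.84 -0 0 0 0; 1 0.07 -3.84 -0 0 0 0; 1 0.07 -3.84 -0 0 0 0; 1 0.07 -3.84 -0 0 0 0
1 0.07 -3.84 -0 0 0 0; 1 0.07 -3.84 -0 0 0 0; 1 0.07 -3.84 -0 0 0 0; 1 0.07 -3.84 -0 0 0 0; 1 0.07 -3.84 -0 0 0 0
1 0.07 -3.84 -0 0 0 0
-> [449.5 314.3 153.5] yaw2 tilt30 n=5
1 0.19 0 1.55 -0 6 -0; 1 0.03 0 1.56 -0 6 -0; 1 -0.14 0 1.55 -0 6 -0; 1 -0.3 0 1.53 -0 6 -0; 1 -0.46 0 1.49 -0 6 -0
```

>>> move_arm(targets="1 3.1 -2.1 0 0 0 2.5; 1 3.1 -2.2 0 0 0 2.5; 1 3 -2.4 0 0 0 2.5; 1 2.8 -2.5 0 0 0 2.5; 1 2.7 -2.6 0 0 0 2.5")

```text
clock: 0.52
eef_pos: [370.8, -427.8, 230.9]
tool_rot: [-3.141, 0.0, 0.21]
force: [0.6, -0.3, -0.3]
width: 85.5
gripper_force: 0.0
```

>>> move_arm(targets="1 2.6 -2.7 0 0 0 2.5; 1 2.5 -2.8 0 0 0 2.5; 1 2.4 -3 0 0 0 2.5; 1 2.2 -3 0 0 0 2.5; 1 0 -3.8 0 0 0 0")

```text
clock: 0.93
eef_pos: [452.4, -262.0, 231.2]
tool_rot: [3.14, -0.004, 0.039]
force: [1.7, 1.0, -0.1]
width: 85.3
gripper_force: 0.0
```

>>> move_arm(targets="1 0 -3.8 0 0 0 0; 1 0 -3.8 0 0 0 0; 1 0 -3.8 0 0 0 0; 1 0 -3.8 0 0 0 0; 1 0 -3.8 0 0 0 0")

```text
clock: 1.35
eef_pos: [440.2, -71.9, 231.2]
tool_rot: [-3.141, 0.0, 0.038]
force: [1.0, 0.7, 0.2]
width: 85.4
gripper_force: 0.0
```

>>> move_arm(targets="1 0 -3.8 0 0 0 0; 1 0 -3.8 0 0 0 0; 1 0 -3.8 0 0 0 0; 1 0 -3.8 0 0 0 0; 1 0 -3.8 0 0 0 0")

```text
clock: 1.77
eef_pos: [433.0, 117.9, 231.3]
tool_rot: [3.141, 0.0, 0.038]
force: [1.3, 0.2, 0.2]
width: 85.1
gripper_force: 0.0
```

>>> move_arm(targets="1 0 -3.8 0 0 0 0; 1 0 -3.8 0 0 0 0; 1 0 -3.8 0 0 0 0; 1 0 -3.8 0 0 0 0; 1 0 -3.8 0 0 0 0")

```text
clock: 2.18
eef_pos: [425.7, 307.8, 231.1]
tool_rot: [3.141, 0.0, 0.038]
force: [0.7, 0.1, 0.1]
width: 85.3
gripper_force: 0.0
```

```bash
python3 - <<'E'
from h import *
import pickle
s=read_state(); print(s["eef_pos"],s["tool_rot"],s["qpos"])
im=cams.get_image("wrist"); pickle.dump(im,open("w1.pkl","wb"))
cv2.imwrite("pics/w1.png",im["color"][:,:,::-1])
print(proj(im,(469,314,76)))
E
```

```text
[425.69156011 307.76651778 231.10243556] [3.14115280e+00 4.26176730e-04 3.82767756e-02] [-0.7140737   0.45086791  0.04966275  1.86457718 -0.02924573  0.82744809
 -2.18207793]
(np.float64(244.4764551698071), np.float64(131.12138086821616))
```

View pics/w1.png

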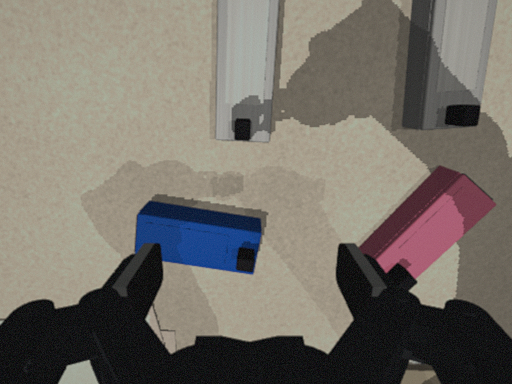

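The wrist view shows tin L's knob at (243,129) and its near edge at row 140. The blue decoy is at (200,240), nearer the robot, and tin M's knob is at (462,115).

```bash
python3 - <<'E'
from h import *
import pickle
im=pickle.load(open("w1.pkl","rb")); c=im["color"]; v=c.max(2)
m=np.zeros_like(v); m[100:150,215:270]=(v[100:150,215:270]<45)
ys,xs=np.where(m); print(xs.min(),xs.max(),ys.min(),ys.max())
x0,x1,y0,y1=xs.min(),xs.max()+1,ys.min(),ys.max()+1
print("near base",onz(im,(x0+x1)/2,y1,46),"far top",onz(im,(x0+x1)/2,y0,76),"mid sides@76",onz(im,x0,y0+5,76),onz(im,x1,y0+5,76))
# left and right lid edges at two rows
hs=cv2.cvtColor(c,cv2.COLOR_RGB2HSV)
for r in (10,60,110):
    g=[int(x) for x in c[r,205:295:1].mean(1)]; d=np.diff(g); print(r,[ (205+i,int(d[i])) for i in np.argsort(-abs(d))[:6]])
print(ray(im,0,0)[0])
for p in ((218,5),(217,138),(243,5),(267,139)): print(p,onz(im,*p,46).round(1))
E
```

```text
235 250 119 139
near base [456.10648595 315.58965185  46.        ] far top [480.5946502  315.83270146  76.        ] mid sides@76 [475.52202125 323.50523261  76.        ] [476.12256873 307.85015654  76.        ]
10 [(np.int64(277), -34), (np.int64(283), 28), (np.int64(284), 20), (np.int64(278), -20), (np.int64(276), -15), (np.int64(279), 14)]
60 [(np.int64(280), 32), (np.int64(273), -27), (np.int64(281), 27), (np.int64(274), -25), (np.int64(264), -21), (np.int64(217), 20)]
110 [(np.int64(231), -41), (np.int64(280), 25), (np.int64(230), -23), (np.int64(216), 23), (np.int64(284), -22), (np.int64(283), -21)]
[501.24873397 311.0221484  374.18267719]
(218, 5) [584.9 343.9  46. ]
(217, 138) [457.2 344.   46. ]
(243, 5) [585.8 319.8  46. ]
(267, 139) [458.2 289.4  46. ]
```

```bash
python3 -c "
from h import *
plan([((435,315,133),1,30),((470,315,72),1,30)])
# arc constant row: pinch relative to hinge
import numpy as np
hinge=np.array([605,0,38.]); P=np.array([470,0,72.]); 
for t0 in(30,):
  T=P+19*rot(0,t0).apply([0,0,1]); R=Ro.from_euler('y',6.5,degrees=True); T1=hinge+R.apply(T-hinge); print(rot(0,t0).inv().apply(T1-T)/10)"

```

```text
-> [444.5 315.2 116.5] yaw1 tilt30 n=5
1 0.4 0.09 2.29 -0.18 5.99 0.32; 1 0.16 0.09 2.32 -0.18 5.99 0.32; 1 -0.09 0.08 2.33 -0.18 5.99 0.32; 1 -0.33 0.07 2.3 -0.18 5.99 0.32; 1 -0.57 0.07 2.26 -0.18 5.99 0.32
-> [479.5 315.2  55.5] yaw1 tilt30 n=2
1 -0.01 0.03 3.52 0 0 0; 1 -0.01 0.03 3.52 0 0 0
[ 9.46586702e-01  1.72604392e-16 -1.08094805e+00]
```

>>> move_arm(targets="1 0.4 0.1 2.3 -0.2 6 0.3; 1 0.2 0.1 2.3 -0.2 6 0.3; 1 -0.1 0.1 2.3 -0.2 6 0.3; 1 -0.3 0.1 2.3 -0.2 6 0.3; 1 -0.6 0 2.3 -0.2 6 0.3")

```text
clock: 2.65
eef_pos: [448.7, 308.8, 157.3]
tool_rot: [3.088, -0.408, 0.02]
force: [0.8, 0.0, 0.2]
width: 85.1
gripper_force: 0.0
```

>>> move_arm(targets="1 0 0 0 0 0 0; 1 0 0 0 0 0 0")

```text
clock: 2.82
eef_pos: [449.1, 313.1, 157.9]
tool_rot: [3.091, -0.407, 0.025]
force: [0.9, -1.3, 0.2]
width: 85.6
gripper_force: 0.0
```

```bash
python3 - <<'E'
from h import *
s=read_state(); print(s["eef_pos"],s["tool_rot"],s["qpos"])
plan([((470,315,72),1,30)])
im=cams.get_image("wrist"); cv2.imwrite("pics/w2.png",im["color"][:,:,::-1])
print(proj(im,(470,315,76)),onz(im,*proj(im,(470,315,76)),76))
E
```

```text
[449.14427492 313.09752986 157.88885964] [ 3.09110456 -0.40684346  0.02525667] [-1.14994897  0.55666379  0.39815898  2.16307337  0.52747991  0.24005194
 -2.88878065]
-> [479.5 315.2  55.5] yaw1 tilt30 n=3
1 -0.42 -0.22 3.53 0.9 2.23 0.19; 1 -0.56 -0.16 3.51 0.9 2.23 0.19; 1 -0.69 -0.11 3.49 0.9 2.23 0.19
(np.float64(242.3167777733383), np.float64(211.69619600511328)) [470. 315.  76.]
```

View pics/w2.png

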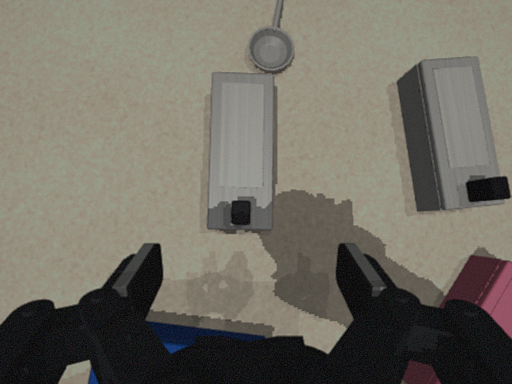

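The knob shows at (241,212), where I predicted (242,212). Joint 6 is at its limit, so I'll use a gentler pre-tilt of 15°.

```bash
python3 -c "
from h import *
plan([((455,315,120),1,15),((470,315,70),1,15)])"

```

```text
-> [459.9 315.1 101.6] yaw1 tilt15 n=2
1 -0.67 -0.28 2.79 1.38 -4.17 0.01; 1 -0.47 -0.22 2.84 1.38 -4.17 0.01
-> [474.9 315.1  51.6] yaw1 tilt15 n=2
1 0.08 0.01 2.61 0 0 0; 1 0.08 0.01 2.61 0 0 0
```

>>> move_arm(targets="1 -0.7 -0.3 2.8 1.4 -4.2 0; 1 -0.5 -0.2 2.8 1.4 -4.2 0; 1 0 0 0 0 0 0; 1 0 0 0 0 0 0; 1 0 0 0 0 0 0")

```text
clock: 3.28
eef_pos: [460.4, 313.0, 106.5]
tool_rot: [3.139, -0.273, 0.013]
force: [-0.2, -0.4, 0.3]
width: 85.0
gripper_force: 0.0
```

```bash
python3 -c "
from h import *
print(read_state()['qpos'])
plan([((470,315,70),1,15)])"

```

```text
[-0.84490752  0.62218719  0.11668009  2.10397771  0.50064595  0.24731406
 -2.79113085]
-> [474.9 315.1  51.6] yaw1 tilt15 n=2
1 -0.04 -0.1 2.83 0.11 -0.32 -0.13; 1 -0.02 -0.1 2.83 0.11 -0.32 -0.13
```

```bash
python3 -c "
from h import *
plan([((470,315,70),1,5)])"

```

```text
-> [471.7 315.   51.1] yaw1 tilt5 n=2
1 -0.21 -0.1 2.82 0.1 -5.32 -0.14; 1 0.06 -0.1 2.83 0.1 -5.32 -0.14
```

>>> move_arm(targets="1 -0.2 -0.1 2.8 0.1 -5.3 -0.1; 1 0.1 -0.1 2.8 0.1 -5.3 -0.1; 1 0 0 0 0 0 0; 1 0 0 0 0 0 0; 1 0 0 0 0 0 0")

```text
clock: 3.7
eef_pos: [469.9, 317.4, 52.0]
tool_rot: [3.141, -0.09, 0.022]
force: [1.1, 0.3, 0.4]
width: 85.2
gripper_force: 0.0
```

```bash
python3 -c "
from h import *
print(read_state()['qpos'])
plan([((470,315,70),1,5)])"

```

```text
[-0.57962948  0.74829536 -0.15039375  1.95867932  0.41741554  0.40013719
 -2.61764283]
-> [471.7 315.   51.1] yaw1 tilt5 n=1
1 0.16 0.24 0.1 0.03 -0.19 0.25
```

>>> move_arm(targets="1 0.2 0.2 0.1 0 0 0.2; 1 0 0 0 0 0 0; -1 0 0 0 0 0 0; -1 0 0 0 0 0 0; -1 0 0 0 0 0 0")

```text
clock: 4.12
eef_pos: [472.5, 315.5, 51.1]
tool_rot: [-3.142, -0.09, 0.018]
force: [-0.6, 0.8, 0.5]
width: 51.6
gripper_force: 0.0
```

>>> move_arm(targets="-1 0 0 0 0 0 0; -1 0 0 0 0 0 0; -1 0 0 0 0 0 0; -1 0 0 0 0 0 0; -1 0 0 0 0 0 0")

```text
clock: 4.53
eef_pos: [472.7, 315.0, 50.5]
tool_rot: [-3.141, -0.089, 0.016]
force: [-1.5, -0.1, 2.6]
width: 14.8
gripper_force: 61.2
```

```bash
cat >> h.py <<'E'
def arc(hx,n,deg,g=-1,yaw=0,hz=38):
    """constant row for turning the tool about hinge at planar distance: uses current TCP; hx=(x,y) hinge point"""
    p,R=cur(); ax=Ro.from_euler("z",yaw,degrees=True).apply([0,1,0]); T=Ro.from_rotvec(ax*deg/n,degrees=True)
    h=np.array([*hx,hz]); p1=h+T.apply(p-h)
    print(n,"rows", g,R.inv().apply(p1-p).round(2)/10, R.inv().apply(ax*deg/n).round(2), "tilt now", np.degrees(np.arcsin(R.apply([0,0,1])[0])).round(1))
E
python3 -c "
from h import *
print(read_state())
arc((605,315),10,62,yaw=1)"

```

```text
{'clock': 4.5333, 'qpos': array([-0.57099917,  0.75178129, -0.15234603,  1.95582145,  0.41749371,
        0.39996195, -2.6156957 ]), 'qd': array([ 0.00024729,  0.0001211 , -0.00061592,  0.00144509, -0.00036913,
       -0.00045417,  0.00071219]), 'tau': array([  0.44309939, -51.7898047 ,  -0.78250581,  -9.95503038,
         0.36821156,  -0.26135596,   0.15181303]), 'eef_pos': array([472.72590015, 315.02316336,  50.54247843]), 'tool_rot': array([-3.14146531, -0.08917962,  0.01634616]), 'force': array([-1.50549449, -0.10422655,  2.56357787]), 'torque': array([-0.00468078,  0.21102956, -0.15921239]), 'gripper_force': 61.173269748687744, 'width': 14.775056558816768}
10 rows -1 [ 0.339 -0.    -1.396] [-0.01 -6.2   0.  ] tilt now 5.1
```

>>> move_arm(targets="-1 0.34 0 -1.4 0 -6.2 0; -1 0.34 0 -1.4 0 -6.2 0; -1 0 0 0 0 0 0")

```text
clock: 4.78
eef_pos: [484.8, 313.4, 79.7]
tool_rot: [-3.14, 0.125, 0.009]
force: [3.1, 0.4, -2.9]
width: 14.7
gripper_force: 60.4
```

>>> move_arm(targets="-1 0.34 0 -1.4 0 -6.2 0; -1 0.34 0 -1.4 0 -6.2 0; -1 0.34 0 -1.4 0 -6.2 0; -1 0 0 0 0 0 0")

```text
clock: 5.12
eef_pos: [502.5, 313.4, 114.9]
tool_rot: [3.14, 0.452, 0.008]
force: [1.6, -0.1, 1.4]
width: 14.7
gripper_force: 61.3
```

```bash
python3 -c "
from h import *
s=read_state();print(s['qpos'],s['torque'])
arc((605,315),5,31,yaw=1)
im=cams.get_image('scene')
cv2.imwrite('pics/s1.png',cv2.resize(im['color'][100:300,180:440,::-1],None,fx=3,fy=3))"

```

```text
[-0.24894577  0.94530568 -0.47154101  1.37752461  0.13357351  1.2674965
 -2.24081258] [-0.22851605 -1.06708766  0.22076473]
5 rows -1 [ 0.337 -0.006 -1.344] [-0.05 -6.2   0.01] tilt now -25.9
```

View pics/s1.png

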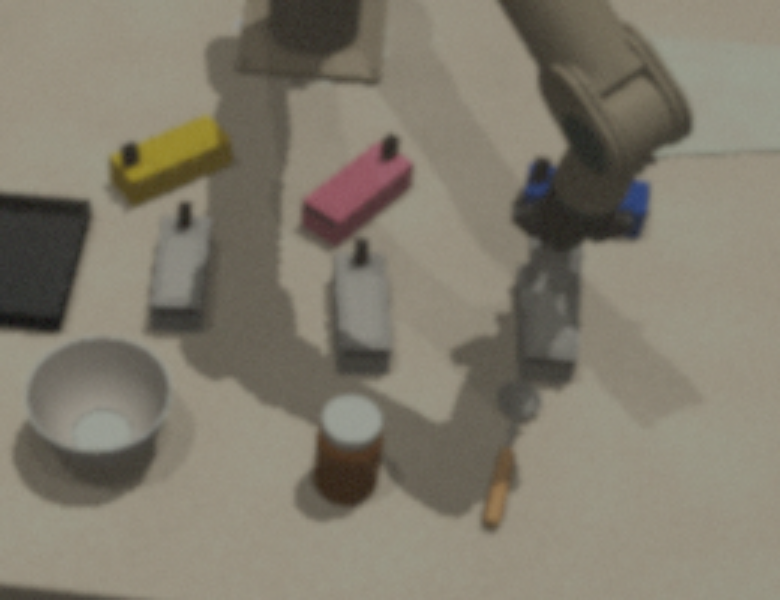

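The lid is about 30° up at (548,270), and the tin is in place next to the spoon at (520,400). I'll continue the arc.

>>> move_arm(targets="-1 0.34 0 -1.35 0 -6.2 0; -1 0.34 0 -1.35 0 -6.2 0; -1 0.34 0 -1.35 0 -6.2 0; -1 0 0 0 0 0 0")

```text
clock: 5.5
eef_pos: [527.0, 315.8, 142.3]
tool_rot: [3.138, 0.788, 0.012]
force: [-4.2, -1.4, 8.8]
width: 15.0
gripper_force: 61.4
```

>>> move_arm(targets="-1 0.34 0 -1.35 0 -6.2 0; -1 0.34 0 -1.35 0 -6.2 0; -1 0 0 0 0 0 0; -1 0 0 0 0 0 0")

```text
clock: 5.83
eef_pos: [551.4, 313.2, 159.1]
tool_rot: [-3.123, 0.883, -0.015]
force: [0.1, -1.8, -4.7]
width: 15.0
gripper_force: 60.1
```

```bash
python3 -c "
from h import *
s=read_state();print(s['qpos'],s['torque'])
p,R=cur(); pin=p-19*R.apply([0,0,1]); print('lid deg',np.degrees(np.arctan2(pin[2]-38,605-pin[0])-np.arctan2(32,135)))
arc((605,315),8,-50,yaw=1)"

```

```text
[-0.29483312  1.22320357 -0.30206233  0.75635799 -0.15016903  1.95653527
 -2.11338835] [-0.55320089 -1.56211572  0.22152667]
lid deg 60.356879238511254
8 rows -1 [-0.31   0.069  1.409] [ 0.13  6.24 -0.28] tilt now -50.5
```

>>> move_arm(targets="-1 -0.31 0 1.4 0 6.2 0; -1 -0.31 0 1.4 0 6.2 0; -1 -0.31 0 1.4 0 6.2 0; -1 -0.31 0 1.4 0 6.2 0")

```text
clock: 6.17
eef_pos: [503.6, 317.1, 131.2]
tool_rot: [-3.116, 0.445, -0.013]
force: [2.2, -1.8, -1.8]
width: 15.0
gripper_force: 60.5
```

>>> move_arm(targets="-1 -0.31 0 1.4 0 6.2 0; -1 -0.31 0 1.4 0 6.2 0; -1 -0.31 0 1.4 0 6.2 0; -1 0 0 0 0 0 0; -1 0 0 0 0 0 0")

```text
clock: 6.58
eef_pos: [476.7, 320.0, 95.1]
tool_rot: [-3.119, 0.136, -0.018]
force: [-0.7, -0.7, -3.2]
width: 15.1
gripper_force: 59.7
```

```bash
cat >> h.py <<'E'
def lid(h):
    p,R=cur(); pin=p-19*R.apply([0,0,1]); print('lid deg',np.degrees(np.arctan2(pin[2]-38,np.linalg.norm(np.array(h)-pin[:2]))-np.arctan2(32,135)), 'pinch',pin.round(1))
E
python3 -c "
from h import *
s=read_state();print(s['force'],s['torque'])
lid((605,315))
arc((605,315),1,-6,yaw=1)"

```

```text
[-0.68848887 -0.74705859 -3.17022104] [-0.11841483  0.43308133 -0.07732426]
lid deg 17.781046258180666 pinch [479.2 319.5 114. ]
1 rows -1 [-0.336  0.051  1.43 ] [ 0.21  5.99 -0.16] tilt now -7.8
```

>>> move_arm(targets="-1 -0.3 0.3 1.4 0 6 0; -1 0 0 0 0 0 0; -1 0 0 0 0 0 0; 1 0 0 0 0 0 0; 1 0 0 0 0 0 0")

```text
clock: 7.0
eef_pos: [481.0, 317.1, 81.1]
tool_rot: [-3.117, 0.024, -0.03]
force: [1.0, 0.5, 0.3]
width: 38.1
gripper_force: 0.0
```

>>> move_arm(targets="1 0 0 0 0 0 0; 1 0 0 0 0 0 0; 1 0 0 -3.5 0 0 0; 1 0 0 -4 0 0 0; 1 0 0 -3 0 0 0")

```text
clock: 7.42
eef_pos: [481.4, 313.7, 187.3]
tool_rot: [-3.118, 0.026, -0.029]
force: [0.7, -0.5, 0.2]
width: 85.4
gripper_force: 0.0
```

>>> move_arm(targets="1 0 0 0 0 0 0; 1 0 0 0 0 0 0")

```text
clock: 7.58
eef_pos: [482.0, 314.2, 187.2]
tool_rot: [-3.116, 0.023, -0.029]
force: [0.2, -0.3, -0.6]
width: 85.3
gripper_force: 0.0
```

```bash
python3 -c "
from h import *
s=read_state();print(s['force'],s['qpos'])
im=cams.get_image('wrist')
cv2.imwrite('pics/w3.png',im['color'][:,:,::-1])
print(proj(im,(470,315,76)), proj(im,(475,315,104)),proj(im,(493,93,76)))
plan([((470,93,150),6,5),((493,93,70),6,5)])"

```

```text
[ 0.20369338 -0.30541697 -0.63822677] [-0.50305458  0.57899313 -0.1584422   1.77079833  0.07342145  0.80118924
 -2.28741212]
(np.float64(251.76531507449673), np.float64(196.25170944460035)) (np.float64(251.04390200424947), np.float64(202.18108034804877)) (np.float64(512.114756821951), np.float64(165.7312528030796))
-> [471.6  93.2 131.1] yaw6 tilt5 n=6
1 -0.02 3.69 0.82 -0.18 1.06 -1.29; 1 -0.12 3.69 0.83 -0.18 1.06 -1.29; 1 -0.22 3.68 0.84 -0.18 1.06 -1.29; 1 -0.32 3.67 0.85 -0.18 1.06 -1.29; 1 -0.42 3.66 0.85 -0.18 1.06 -1.29
1 -0.51 3.65 0.86 -0.18 1.06 -1.29
-> [494.6  93.2  51.1] yaw6 tilt5 n=3
1 0.53 0.08 2.72 0 0 0; 1 0.53 0.08 2.72 0 0 0; 1 0.53 0.08 2.72 0 0 0
```

View pics/w3.png

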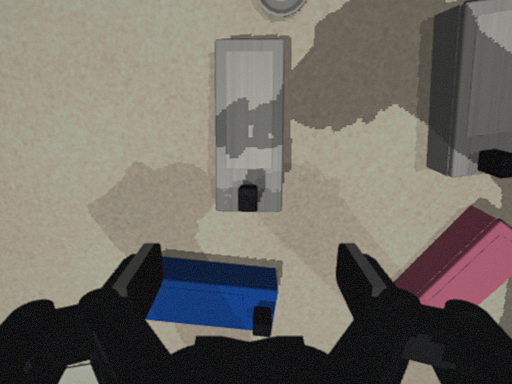

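```bash
python3 -c "
from h import *
im=cams.get_image('wrist')
for z in(46,46+29):
  print(z,[onz(im,*p,z)[:2].round(0).tolist() for p in((216,211),(282,211),(216,39),(284,39))])
print('shut knob',[np.round(proj(im,(x,315,z))) for x,z in((460,76),(480,76),(480,46))])
k=lambda a:[np.round(proj(im,(605-(135-dx)*np.cos(a)+h*np.sin(a),315,38+(135-dx)*np.sin(a)+h*np.cos(a)))) for dx,h in((-10,38),(10,38),(10,8))]
print('ajar',k(.2))"

```

```text
46 [[443.0, 352.0], [442.0, 284.0], [601.0, 341.0], [599.0, 284.0]]
75 [[455.0, 347.0], [454.0, 287.0], [597.0, 338.0], [595.0, 286.0]]
shut knob [array([251., 206.]), array([250., 185.]), array([251., 175.])]
ajar [array([250., 207.]), array([249., 182.]), array([250., 178.])]
```

>>> move_arm(targets="1 0 3.7 0.8 -0.2 1.1 -1.3; 1 -0.1 3.7 0.8 -0.2 1.1 -1.3; 1 -0.2 3.7 0.8 -0.2 1.1 -1.3; 1 -0.3 3.7 0.8 -0.2 1.1 -1.3; 1 -0.4 3.7 0.8 -0.2 1.1 -1.3")

```text
clock: 8.1
eef_pos: [472.3, 127.0, 140.1]
tool_rot: [-3.14, -0.068, 0.086]
force: [1.2, -1.0, -0.4]
width: 85.2
gripper_force: 0.0
```

>>> move_arm(targets="1 -0.5 3.7 0.8 -0.2 1.1 -1.3; 1 0 0 0 0 0 0; 1 0 0 0 0 0 0; 1 0 0 0 0 0 0")

```text
clock: 8.43
eef_pos: [472.1, 91.9, 132.5]
tool_rot: [3.139, -0.088, 0.106]
force: [0.8, -0.2, -0.6]
width: 85.2
gripper_force: 0.0
```

```bash
python3 -c "
from h import *
s=read_state();print(s['eef_pos'],s['qpos'])
plan([((493,93,70),6,5)])
w=cams.get_image('wrist'); t=cams.get_image('top'); sc=cams.get_image('scene')
u,v=map(int,proj(w,(493,93,76))); print(u,v)
m=(w['color'][v-40:v+40,u-40:u+40].max(2)<40).astype(np.uint8)
n,l,st,ce=cv2.connectedComponentsWithStats(m); k=1+np.argmax(st[1:,4]); print(st[k]+[u-40,v-40,0,0,0],ce[k]+[u-40,v-40],[proj(w,(x,93,z)) for x,z in((483,76),(503,76),(503,46))])
a=cv2.resize(sc['color'][140:260,260:420,::-1],(800,600)); cv2.imwrite('pics/s2.png',a)"

```

```text
[472.0850932   91.8571337  132.51029147] [-0.16438555  0.5199036  -0.13808848  2.15223288  0.22562259  0.39598962
 -1.95108161]
-> [494.6  93.2  51.1] yaw6 tilt5 n=3
1 0.51 0.03 2.77 0.05 -0.02 0.03; 1 0.51 0.03 2.77 0.05 -0.02 0.03; 1 0.51 0.03 2.77 0.05 -0.02 0.03
250 186
[238 169  22  31 644] [248.82453416 184.08695652] [(np.float64(249.1161916863535), np.float64(199.82514885831577)), (np.float64(252.16178383848487), np.float64(172.11385407186447)), (np.float64(251.65221781419254), np.float64(166.32463045975763))]
```

View pics/s2.png

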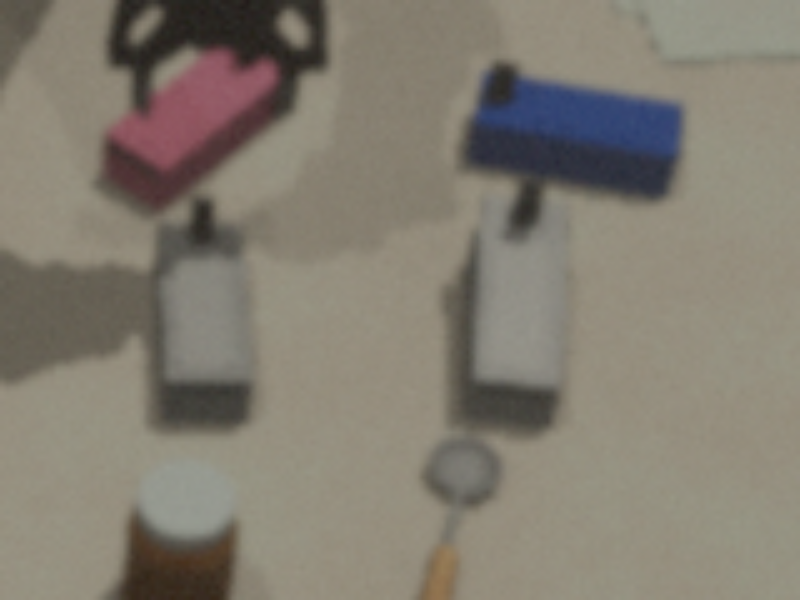

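In the scene crop, tin L's lid is visibly taller at (525,290) than tin M's at (205,305). L stayed ajar, so it is the stiff one. I'll still test M and R.

>>> move_arm(targets="1 0.5 0 2.8 0 0 0; 1 0.5 0 2.8 0 0 0; 1 0.5 0 2.8 0 0 0; -1 0 0 0 0 0 0; -1 0 0 0 0 0 0")

```text
clock: 9.0
eef_pos: [494.1, 94.9, 49.9]
tool_rot: [3.139, -0.088, 0.109]
force: [-0.1, 1.3, -0.8]
width: 63.9
gripper_force: 0.0
```

>>> move_arm(targets="-1 0 0 0 0 0 0; -1 0 0 0 0 0 0; -1 0 0 0 0 0 0; -1 0 0 0 0 0 0; -1 0 0 0 0 0 0")

```text
clock: 9.42
eef_pos: [495.5, 94.3, 52.6]
tool_rot: [3.139, -0.093, 0.107]
force: [-1.1, 0.9, 6.8]
width: 14.5
gripper_force: 62.5
```

>>> move_arm(targets="-1 0 0 0 0 0 0; -1 0 0 0 0 0 0")

```text
clock: 9.58
eef_pos: [495.4, 94.2, 52.5]
tool_rot: [3.139, -0.092, 0.107]
force: [-1.0, 1.0, 7.2]
width: 14.6
gripper_force: 62.5
```

```bash
python3 -c "
from h import *
s=read_state();print(s['eef_pos'],s['qpos'],s['force'])
H=np.array([493,93])+135*np.array([np.cos(np.radians(6.3)),np.sin(np.radians(6.3))]);print(H)
arc(H,10,62,yaw=6.3)"
```

```text
[495.43555299  94.23863384  52.5327466 ] [-0.17481605  0.6954346  -0.11736531  2.14334341  0.40766515  0.23343684
 -2.11920032] [-1.00901923  0.98415104  7.1903283 ]
[627.18472899 107.814132  ]
10 rows -1 [ 0.365  0.003 -1.394] [-0.02 -6.2  -0.02] tilt now 5.3
```

>>> move_arm(targets="-1 0.37 0 -1.4 0 -6.2 0; -1 0.37 0 -1.4 0 -6.2 0; -1 0.37 0 -1.4 0 -6.2 0; -1 0 0 0 0 0 0")

```text
clock: 9.92
eef_pos: [508.9, 94.5, 87.0]
tool_rot: [3.135, 0.183, 0.102]
force: [-0.6, -0.5, -1.6]
width: 15.0
gripper_force: 61.2
```

>>> move_arm(targets="-1 0.37 0 -1.4 0 -6.2 0; -1 0.37 0 -1.4 0 -6.2 0; -1 0.37 0 -1.4 0 -6.2 0; -1 0 0 0 0 0 0")

```text
clock: 10.25
eef_pos: [527.5, 96.2, 121.4]
tool_rot: [3.132, 0.513, 0.099]
force: [-6.5, -2.3, 11.5]
width: 14.9
gripper_force: 62.4
```

```bash
python3 -c "
from h import *
print(read_state()['qpos']);H=(627.2,107.8);lid(H);arc(H,5,31,yaw=6.3)"
```

```text
[-0.01708151  0.90521982 -0.35457554  1.4475012   0.1860507   1.34231401
 -1.87393381]
lid deg 34.34677592118582 pinch [536.8  97.3 138. ]
5 rows -1 [ 0.328  0.003 -1.373] [-0.06 -6.2  -0.03] tilt now -29.2
```

>>> move_arm(targets="-1 0.33 0 -1.37 0 -6.2 0; -1 0.33 0 -1.37 0 -6.2 0; -1 0 0 0 0 0 0")

```text
clock: 10.5
eef_pos: [546.0, 98.6, 138.9]
tool_rot: [3.13, 0.734, 0.097]
force: [-5.1, -0.8, 12.4]
width: 14.7
gripper_force: 62.5
```

>>> move_arm(targets="-1 0.33 0 -1.37 0 -6.2 0; -1 0.33 0 -1.37 0 -6.2 0; -1 0 0 0 0 0 0; -1 0 0 0 0 0 0")

```text
clock: 10.83
eef_pos: [555.7, 98.8, 151.7]
tool_rot: [3.123, 0.904, 0.09]
force: [-9.3, -1.8, 14.8]
width: 14.8
gripper_force: 61.5
```

```bash
python3 -c "
from h import *
s=read_state();print(s['qpos'],s['force']);H=(627.2,107.8);lid(H);arc(H,8,-50,yaw=6.3)"
```

```text
[-0.13515869  1.15285461 -0.14424979  0.9559145   0.01973629  1.93655733
 -1.73140283] [-9.2643818  -1.83720913 14.84073805]
lid deg 52.173315949641264 pinch [570.5 100.5 163.4]
8 rows -1 [-0.07  -0.003  1.466] [0.08 6.25 0.02] tilt now -51.3
```

>>> move_arm(targets="-1 0 0 -0.8 0 0 0; -1 0.1 0 -0.8 0 0 0; -1 0 0 0 0 0 0; -1 0 0 0 0 0 0")

```text
clock: 11.17
eef_pos: [572.3, 100.0, 156.5]
tool_rot: [3.125, 0.889, 0.09]
force: [1.7, 0.1, -3.4]
width: 14.3
gripper_force: 61.1
```

```bash
python3 -c "
from h import *
s=read_state();print(s['qpos'],s['force']);H=(627.2,107.8);lid(H);arc(H,8,-50,yaw=6.3)"
```

```text
[-0.14404546  1.1685737  -0.12092503  0.88792626  0.00844078  1.97320926
 -1.71795541] [ 1.68535094  0.14609534 -3.41830701]
lid deg 59.336729075654766 pinch [587.  101.6 168.4]
8 rows -1 [-0.268  0.002  1.4  ] [0.08 6.25 0.  ] tilt now -50.5
```

>>> move_arm(targets="-1 -0.27 0 1.4 0 6.2 0; -1 -0.27 0 1.4 0 6.2 0; -1 -0.27 0 1.4 0 6.2 0; -1 -0.27 0 1.4 0 6.2 0; -1 0 0 0 0 0 0")

```text
clock: 11.58
eef_pos: [518.1, 93.5, 124.1]
tool_rot: [3.13, 0.468, 0.099]
force: [-2.6, 0.1, -3.7]
width: 14.7
gripper_force: 60.2
```

>>> move_arm(targets="-1 -0.27 0 1.4 0 6.2 0; -1 -0.27 0 1.4 0 6.2 0; -1 -0.27 0 1.4 0 6.2 0; -1 0 0 0 0 0 0; -1 0 0 0 0 0 0")

```text
clock: 12.0
eef_pos: [503.2, 91.6, 88.3]
tool_rot: [3.13, 0.156, 0.101]
force: [-1.0, -0.8, -3.7]
width: 14.6
gripper_force: 59.8
```

```bash
python3 -c "
from h import *
s=read_state();print(s['qpos'],s['force']);H=(627.2,107.8);lid(H);arc(H,1,-6,yaw=6.3)"
```

```text
[-0.15375239  0.71358598 -0.1171782   1.87607584  0.09954094  0.71467381
 -1.7976913 ] [-1.0427318  -0.76546467 -3.71175944]
lid deg 16.15237254378483 pinch [506.1  92.2 107.1]
1 rows -1 [-0.244 -0.012  1.39 ] [0.05 6.   0.06] tilt now -8.9
```

>>> move_arm(targets="-1 -0.25 0 1.4 0 6 0; -1 -0.25 0 1.3 0 4 0; -1 0 0 0 0 0 0; -1 0 0 0 0 0 0; 1 0 0 0 0 0 0")

```text
clock: 12.42
eef_pos: [501.5, 91.6, 63.2]
tool_rot: [3.131, -0.019, 0.102]
force: [0.5, 0.5, 0.3]
width: 25.2
gripper_force: 0.0
```

>>> move_arm(targets="1 0 0 0 0 0 0; 1 0 0 0 0 0 0; 1 0 0 0 0 0 0; 1 0 0 -4 0 0 0; 1 0 0 -4 0 0 0")

```text
clock: 12.83
eef_pos: [495.1, 91.3, 141.0]
tool_rot: [3.13, -0.011, 0.103]
force: [0.3, -0.7, 0.7]
width: 84.6
gripper_force: 0.0
```

>>> move_arm(targets="1 0 0 -1 0 0 0; 1 0 0 0 0 0 0; 1 0 0 0 0 0 0")

```text
clock: 13.08
eef_pos: [497.4, 91.8, 153.2]
tool_rot: [3.131, -0.021, 0.102]
force: [0.2, -0.3, -1.3]
width: 85.0
gripper_force: 0.0
```

```bash
python3 -c "
from h import *
s=read_state();print(s['force'])
w=cams.get_image('wrist')
u,v=map(int,proj(w,(493,93,76))); print(u,v)
m=(w['color'][v-40:v+40,u-40:u+40].max(2)<40).astype(np.uint8)
n,l,st,ce=cv2.connectedComponentsWithStats(m); k=1+np.argmax(st[1:,4]); print(st[k]+[u-40,v-40,0,0,0],ce[k]+[u-40,v-40],[np.round(proj(w,(x,93,z))) for x,z in((483,76),(503,76),(503,46))])
plan([((435,-122,150),4,3)])"
```

```text
[ 0.1824681  -0.29934506 -1.27575532]
246 205
[240 183  20  31 566] [249.02473498 198.25795053] [array([245., 218.]), array([247., 194.]), array([247., 184.])]
-> [ 436.  -121.9  131. ] yaw4 tilt3 n=6
1 -1.38 3.43 0.37 0.09 0.32 0.31; 1 -1.36 3.44 0.35 0.09 0.32 0.31; 1 -1.34 3.45 0.34 0.09 0.32 0.31; 1 -1.32 3.46 0.33 0.09 0.32 0.31; 1 -1.31 3.47 0.31 0.09 0.32 0.31
1 -1.29 3.47 0.3 0.09 0.32 0.31
```

>>> move_arm(targets="1 -1.4 3.4 0.3 0.1 -0.5 0.3; 1 -1.4 3.4 0.3 0.1 -0.5 0.3; 1 -1.3 3.5 0.3 0.1 -0.5 0.3; 1 -1.3 3.5 0.3 0.1 -0.5 0.3; 1 -1.3 3.5 0.3 0.1 -0.5 0.3")

```text
clock: 13.55
eef_pos: [444.4, -87.9, 137.1]
tool_rot: [3.141, 0.028, 0.077]
force: [0.0, -0.1, 0.1]
width: 85.3
gripper_force: 0.0
```

>>> move_arm(targets="1 -1.3 3.5 0.3 0.1 -0.5 0.3; 1 0 0 0 0 0 0; 1 0 0 0 0 0 0; 1 0 0 0 0 0 0")

```text
clock: 13.88
eef_pos: [435.2, -122.1, 135.0]
tool_rot: [-3.141, 0.035, 0.071]
force: [0.5, 0.4, 0.1]
width: 85.6
gripper_force: 0.0
```

```bash
python3 -c "
from h import *
s=read_state();print(s['eef_pos'],s['qpos'])
plan([((455.5,-122,70),4,-3)])
w=cams.get_image('wrist')
u,v=map(int,proj(w,(455.5,-122,76))); print(u,v)
m=(w['color'][v-40:v+40,u-40:u+40].max(2)<40).astype(np.uint8)
n,l,st,ce=cv2.connectedComponentsWithStats(m); k=1+np.argmax(st[1:,4]); print(st[k]+[u-40,v-40,0,0,0],ce[k]+[u-40,v-40],[np.round(proj(w,(x,-122,z))) for x,z in((445.5,76),(465.5,76),(465.5,46))])
t=cams.get_image('top')['color'][150:300,80:400,::-1]; cv2.imwrite('pics/t2.png',cv2.resize(t,None,fx=2.5,fy=2.5,interpolation=2))"
```

```text
[ 435.15234217 -122.0989134   135.04175206] [ 0.29648052  0.52587806 -0.12997948  2.11575947  0.14180152  0.54219808
 -1.4404291 ]
-> [ 454.5 -122.1   51. ] yaw4 tilt-3 n=3
1 0.74 0.05 2.78 -0.02 -0.33 0.01; 1 0.76 0.05 2.77 -0.02 -0.33 0.01; 1 0.77 0.05 2.77 -0.02 -0.33 0.01
251 177
[240 156  22  34 694] [249.96685879 172.52161383] [array([250., 191.]), array([252., 163.]), array([252., 154.])]
```

View pics/t2.png

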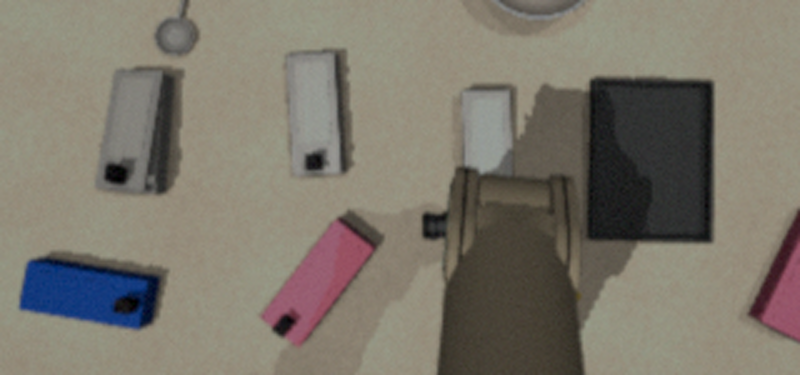

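The top crop shows L ajar, with its knob shifted to (115,172) and its lid skewed, and M shut at (315,115). Now R.

>>> move_arm(targets="1 0.8 0 2.8 0 -0.3 0; 1 0.8 0 2.8 0 -0.3 0; 1 0.8 0 2.7 0 -0.3 0; -1 0 0 0 0 0 0; -1 0 0 0 0 0 0")

```text
clock: 14.4
eef_pos: [455.8, -119.3, 51.3]
tool_rot: [-3.141, 0.052, 0.074]
force: [0.3, 0.1, 0.8]
width: 63.9
gripper_force: 0.0
```

>>> move_arm(targets="-1 0 0 0 0 0 0; -1 0 0 0 0 0 0; -1 0 0 0 0 0 0; -1 0 0 0 0 0 0; -1 0 0 0 0 0 0")

```text
clock: 14.82
eef_pos: [457.1, -121.2, 53.6]
tool_rot: [3.141, 0.047, 0.07]
force: [-1.4, 0.7, 7.3]
width: 14.6
gripper_force: 62.1
```

```bash
python3 -c "
from h import *
s=read_state();print(s['eef_pos'],s['qpos'],s['force'])
arc((590.5,-113.5),9,56,yaw=3.6)"
```

```text
[ 457.05988597 -121.24966261   53.64277697] [ 0.24810229  0.70085062 -0.08520342  2.10061143  0.17678854  0.39251012
 -1.48450058] [-1.35804161  0.71248794  7.34637422]
9 rows -1 [ 0.181  0.003 -1.45 ] [ 0.04 -6.22 -0.01] tilt now -2.7
```

>>> move_arm(targets="-1 0.18 0 -1.45 0 -6.2 0; -1 0.18 0 -1.45 0 -6.2 0; -1 0.18 0 -1.45 0 -6.2 0; -1 0 0 0 0 0 0")

```text
clock: 15.15
eef_pos: [472.3, -119.8, 92.7]
tool_rot: [3.141, 0.352, 0.072]
force: [1.8, 0.1, -2.4]
width: 14.8
gripper_force: 60.9
```

>>> move_arm(targets="-1 0.18 0 -1.45 0 -6.2 0; -1 0.18 0 -1.45 0 -6.2 0; -1 0.18 0 -1.45 0 -6.2 0; -1 0 0 0 0 0 0; -1 0 0 0 0 0 0")

```text
clock: 15.57
eef_pos: [489.4, -119.1, 127.7]
tool_rot: [3.141, 0.686, 0.07]
force: [-10.3, -0.1, 12.3]
width: 14.9
gripper_force: 61.5
```

```bash
python3 -c "
from h import *
s=read_state();print(s['qpos'],s['force']);H=(590.5,-113.5);lid(H);arc(H,2,12.4,yaw=3.6)"
```

```text
[ 0.13101024  0.93079259 -0.04849925  1.42961678  0.1404594   1.4641667
 -1.47663477] [-10.26105433  -0.09587882  12.32805875]
lid deg 36.129534789667396 pinch [ 501.4 -118.3  142.4]
2 rows -1 [ 0.136  0.009 -1.457] [ 0.04 -6.2  -0.03] tilt now -39.2
```

>>> move_arm(targets="-1 -0.1 0 -1.46 0 -6.2 0; -1 0 0 -1.46 0 -6 0; -1 0 0 0 0 0 0; -1 0 0 0 0 0 0")

```text
clock: 15.9
eef_pos: [510.2, -117.7, 147.1]
tool_rot: [3.141, 0.892, 0.071]
force: [-0.7, -0.2, -2.1]
width: 14.6
gripper_force: 61.0
```

>>> move_arm(targets="-1 -0.1 0 -1.2 0 0 0; -1 0 0 -1.2 0 0 0; -1 0 0 0 0 0 0; -1 0 0 0 0 0 0")

```text
clock: 16.23
eef_pos: [529.3, -116.3, 164.7]
tool_rot: [3.141, 0.886, 0.071]
force: [1.9, 0.9, -2.8]
width: 14.8
gripper_force: 61.1
```

```bash
python3 -c "
from h import *
s=read_state();print(s['qpos'],s['force']);H=(590.5,-113.5);lid(H);arc(H,8,-50,yaw=3.6)"
```

```text
[ 0.09746728  1.0718445  -0.02765126  1.10464343  0.14126865  1.84538832
 -1.45274883] [ 1.9008628   0.85798217 -2.78763027]
lid deg 58.100914951194724 pinch [ 543.9 -115.2  176.7]
8 rows -1 [-0.274 -0.012  1.51 ] [-0.03  6.25  0.04] tilt now -50.6
```

>>> move_arm(targets="-1 0 0 -1.2 0 0 0; -1 0 0 0 0 0 0; -1 -0.25 0 1.5 0 6.2 0; -1 -0.25 0 1.5 0 6.2 0; -1 -0.25 0 1.5 0 6.2 0")

```text
clock: 16.65
eef_pos: [501.2, -117.3, 145.1]
tool_rot: [-3.141, 0.56, 0.071]
force: [3.2, -0.0, -1.9]
width: 14.8
gripper_force: 60.9
```

>>> move_arm(targets="-1 -0.25 0 1.5 0 6.2 0; -1 -0.25 0 1.5 0 6.2 0; -1 -0.25 0 1.5 0 6.2 0; -1 0 0 0 0 0 0; -1 0 0 0 0 0 0")

```text
clock: 17.07
eef_pos: [470.5, -120.3, 110.9]
tool_rot: [-3.141, 0.252, 0.07]
force: [-0.4, 0.1, -4.7]
width: 14.7
gripper_force: 60.1
```

```bash
python3 -c "
from h import *
s=read_state();print(s['qpos'],s['force']);H=(590.5,-113.5);lid(H);arc(H,2,-12,yaw=3.6)"
```

```text
[ 0.20729517  0.69077785 -0.08464021  1.86007446  0.13997716  0.84527838
 -1.47211973] [-0.38180967  0.13300976 -4.66419463]
lid deg 24.999295520656 pinch [ 475.2 -119.9  129.3]
2 rows -1 [-0.351 -0.005  1.429] [-0.04  6.    0.01] tilt now -14.4
```

>>> move_arm(targets="-1 -0.35 0 1.43 0 6 0; -1 -0.3 0 1.43 0 5 0; -1 -0.1 0 1.43 0 2 0; -1 0 0 0.7 0 0 0; -1 0 0 0 0 0 0")

```text
clock: 17.48
eef_pos: [459.8, -121.5, 61.2]
tool_rot: [3.141, 0.028, 0.07]
force: [-7.1, -1.0, 4.6]
width: 14.4
gripper_force: 60.8
```

>>> move_arm(targets="-1 0 0 0 0 0 0; 1 0 0 0 0 0 0; 1 0 0 0 0 0 0; 1 0 0 0 0 0 0; 1 0 0 0 0 0 0")

```text
clock: 17.9
eef_pos: [462.8, -120.8, 62.6]
tool_rot: [3.141, 0.019, 0.072]
force: [-1.2, -0.6, -0.2]
width: 62.5
gripper_force: 0.0
```

>>> move_arm(targets="1 0 0 -4 0 0 0; 1 0 0 -4 0 0 0; 1 0 0 -4 0 0 0; 1 0 0 0 0 0 0; 1 0 0 0 0 0 0")

```text
clock: 18.32
eef_pos: [465.7, -121.1, 184.9]
tool_rot: [3.139, 0.014, 0.071]
force: [-0.4, 0.1, -0.5]
width: 85.1
gripper_force: 0.0
```

```bash
python3 -c "
from h import *
s=read_state();print(s['force'],s['eef_pos'])
w=cams.get_image('wrist')
u,v=map(int,proj(w,(455.5,-122,76))); print(u,v)
m=(w['color'][v-40:v+40,u-40:u+40].max(2)<40).astype(np.uint8)
n,l,st,ce=cv2.connectedComponentsWithStats(m); k=1+np.argmax(st[1:,4]); print(st[k]+[u-40,v-40,0,0,0],ce[k]+[u-40,v-40],[np.round(proj(w,(x,-122,z))) for x,z in((445.5,76),(465.5,76),(465.5,46))])
plan([((510,250,200),1,-10)])"
```

```text
[-0.44407193  0.09315448 -0.52857881] [ 465.74660656 -121.05585803  184.92531069]
249 196
[241 178  17  27 417] [248.85851319 191.05515588] [array([248., 207.]), array([250., 186.]), array([250., 176.])]
-> [506.7 249.9 181.3] yaw1 tilt-10 n=10
1 0.69 -3.67 0 0.04 -0.9 0.31; 1 0.67 -3.67 -0 0.04 -0.9 0.31; 1 0.65 -3.68 -0.01 0.04 -0.9 0.31; 1 0.63 -3.68 -0.02 0.04 -0.9 0.31; 1 0.61 -3.68 -0.03 0.04 -0.9 0.31
1 0.59 -3.69 -0.03 0.04 -0.9 0.31; 1 0.57 -3.69 -0.04 0.04 -0.9 0.31; 1 0.55 -3.69 -0.05 0.04 -0.9 0.31; 1 0.53 -3.69 -0.05 0.04 -0.9 0.31; 1 0.51 -3.7 -0.06 0.04 -0.9 0.31
```

>>> move_arm(targets="1 0.7 -3.7 0 0 -0.9 0.3; 1 0.7 -3.7 0 0 -0.9 0.3; 1 0.7 -3.7 0 0 -0.9 0.3; 1 0.6 -3.7 0 0 -0.9 0.3; 1 0.6 -3.7 0 0 -0.9 0.3")

```text
clock: 18.78
eef_pos: [484.1, 67.5, 179.1]
tool_rot: [3.139, 0.103, 0.044]
force: [0.4, -0.6, -0.6]
width: 85.4
gripper_force: 0.0
```

>>> move_arm(targets="1 0.6 -3.7 0 0 -0.9 0.3; 1 0.6 -3.7 0 0 -0.9 0.3; 1 0.6 -3.7 0 0 -0.9 0.3; 1 0.5 -3.7 0 0 -0.9 0.3; 1 0.5 -3.7 0 0 -0.9 0.3")

```text
clock: 19.2
eef_pos: [505.4, 253.3, 174.5]
tool_rot: [3.134, 0.181, 0.018]
force: [0.9, -1.3, -0.2]
width: 85.3
gripper_force: 0.0
```

>>> move_arm(targets="1 0 0 0 0 0 0; 1 0 0 0 0 0 0")

```text
clock: 19.37
eef_pos: [504.9, 254.4, 174.2]
tool_rot: [3.136, 0.181, 0.023]
force: [-0.4, -1.3, -0.1]
width: 85.4
gripper_force: 0.0
```

```bash
python3 -c "
from h import *
import pickle
s=read_state();print(s['eef_pos'],s['tool_rot'],s['qpos'])
w=cams.get_image('wrist');t=cams.get_image('top');pickle.dump((w,t),open('wl.pkl','wb'))
a=cv2.resize(w['color'][:,:,::-1],None,fx=1,fy=1); b=cv2.resize(t['color'][165:240,95:170,::-1],(384,384),interpolation=2)[:, :288]
cv2.imwrite('pics/w4.png',np.hstack([a,b]))"
```

```text
[504.9153818  254.36164275 174.16303019] [3.13577058 0.1808057  0.02295962] [-0.36951275  0.66360694 -0.16675322  1.65500008  0.02789879  0.99300942
 -2.07416896]
```

View pics/w4.png

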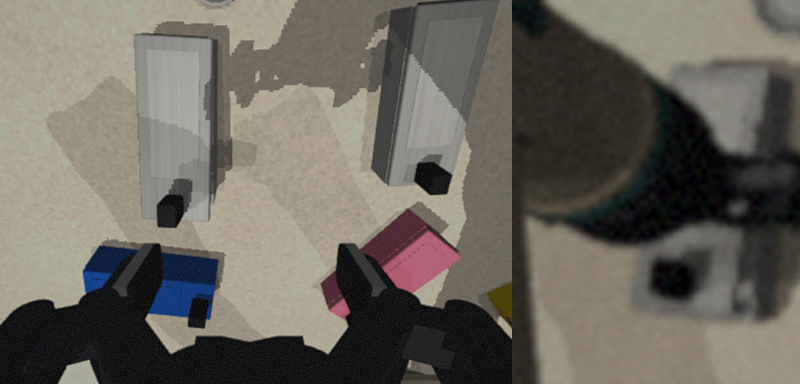

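The wrist view shows L's lid corners: far (135,34) and (212,40), near (142,219) and (209,220), with the knob at (170,211).

```bash
python3 -c "
from h import *
import pickle
w,t=pickle.load(open('wl.pkl','rb'))
F=[onz(w,*p,46)[:2] for p in((135,35),(212,40))]
print('far',np.round(F,1))
for z in(46,60,70,76): print(z,np.round([onz(w,*p,z)[:2] for p in((142,219),(209,220))],1).tolist(), np.round(onz(w,170,211,z),1))
"
```

```text
far [[602.  342.6]
 [600.  284.4]]
46 [[435.7, 360.7], [435.9, 292.9]] [445.8 331.5  46. ]
60 [[445.0, 355.1], [445.1, 291.0]] [454.6 327.4  60. ]
70 [[451.6, 351.1], [451.8, 289.6]] [460.8 324.5  70. ]
76 [[455.6, 348.6], [455.7, 288.8]] [464.5 322.8  76. ]
```

```bash
python3 -c "
from h import *
plan([((540,316,125),-2,-10),((529,316,21),-2,-10)])"
```

```text
-> [536.7 316.1 106.3] yaw-2 tilt-10 n=3
1 1.46 -2.19 2.04 0.33 0.1 0.98; 1 1.42 -2.2 2.05 0.33 0.1 0.98; 1 1.38 -2.22 2.07 0.33 0.1 0.98
-> [525.7 316.1   2.3] yaw-2 tilt-10 n=3
1 0.24 0.01 3.48 0 0 0; 1 0.24 0.01 3.48 0 0 0; 1 0.24 0.01 3.48 0 0 0
```

>>> move_arm(targets="1 1.5 -2.2 2 0.3 0.1 1; 1 1.4 -2.2 2.1 0.3 0.1 1; 1 1.4 -2.2 2.1 0.3 0.1 1; 1 0 0 0 0 0 0; 1 0 0 0 0 0 0")

```text
clock: 19.88
eef_pos: [536.9, 315.9, 105.5]
tool_rot: [3.139, 0.175, -0.036]
force: [-1.0, -0.8, 0.3]
width: 85.1
gripper_force: 0.0
```

```bash
python3 -c "
from h import *
plan([((529,316,22),-2,-10)])"
```

```text
-> [525.7 316.1   3.3] yaw-2 tilt-10 n=3
1 0.23 -0 3.42 0.04 0.02 -0.02; 1 0.23 0 3.42 0.04 0.02 -0.02; 1 0.22 0 3.42 0.04 0.02 -0.02
```

>>> move_arm(targets="1 0.23 0 3 0 0 0; 1 0.23 0 3 0 0 0; 1 0.2 0 2.5 0 0 0; 1 0 0 0 0 0 0; 1 0 0 0 0 0 0")

```text
clock: 20.3
eef_pos: [529.8, 315.6, 22.9]
tool_rot: [3.14, 0.173, -0.037]
force: [-0.1, 0.4, 0.8]
width: 85.3
gripper_force: 0.0
```

>>> move_arm(targets="1 0 0 1.6 0 0 0; 1 0 0 0 0 0 0; 1 0 0 0 0 0 0")

```text
clock: 20.55
eef_pos: [528.2, 317.7, 8.8]
tool_rot: [-3.14, 0.17, -0.036]
force: [-0.1, -0.4, 0.2]
width: 85.1
gripper_force: 0.0
```

>>> move_arm(targets="-1 0 0 0 0 0 0; -1 0 0 0 0 0 0; -1 0 0 0 0 0 0; -1 0 0 0 0 0 0; -1 0 0 0 0 0 0")

```text
clock: 20.97
eef_pos: [528.3, 317.5, 8.8]
tool_rot: [-3.141, 0.17, -0.035]
force: [-0.3, -3.6, 6.6]
width: 59.2
gripper_force: 62.2
```

```bash
sed -i 's/def plan(wps,g=1,start=None)/def plan(wps,g=1,start=None,vm=40)/; s#(d)/40#(d)/vm#' h.py; python3 -c "
from h import *
p,R=cur(); o=p-19*R.apply([0,0,1])
print(o)
plan([(o+[0,0,30],-2,-9.8),(o+[0,0,130],-2,-9.8),(o+[-14,-635,130],1,-9.8)],g=-1,vm=32)"
```

```text
[531.49226229 317.41453224  27.52177605]
-> [528.3 317.5  38.8] yaw-2 tilt-9.8 n=1
-1 -0.51 -0 -2.96 -0.03 -0.06 -0.01
-> [528.3 317.5 138.8] yaw-2 tilt-9.8 n=4
-1 -0.43 0 -2.46 0 0 0; -1 -0.43 0 -2.46 0 0 0; -1 -0.43 0 -2.46 0 0 0; -1 -0.43 0 -2.46 0 0 0
-> [ 514.3 -317.6  138.8] yaw1 tilt-9.8 n=20
-1 0.04 3.18 -0.01 -0.03 0 -0.15; -1 0.03 3.18 -0.01 -0.03 0 -0.15; -1 0.02 3.18 -0 -0.03 0 -0.15; -1 0.02 3.18 -0 -0.03 0 -0.15; -1 0.01 3.18 -0 -0.03 0 -0.15
-1 -0 3.18 0 -0.03 0 -0.15; -1 -0.01 3.18 0 -0.03 0 -0.15; -1 -0.02 3.18 0 -0.03 0 -0.15; -1 -0.03 3.18 0 -0.03 0 -0.15; -1 -0.03 3.18 0.01 -0.03 0 -0.15
-1 -0.04 3.18 0.01 -0.03 0 -0.15; -1 -0.05 3.18 0.01 -0.03 0 -0.15; -1 -0.06 3.18 0.01 -0.03 0 -0.15; -1 -0.07 3.18 0.01 -0.03 0 -0.15; -1 -0.07 3.18 0.01 -0.03 0 -0.15
-1 -0.08 3.18 0.01 -0.03 0 -0.15; -1 -0.09 3.18 0.02 -0.03 0 -0.15; -1 -0.1 3.18 0.02 -0.03 0 -0.15; -1 -0.11 3.17 0.02 -0.03 0 -0.15; -1 -0.12 3.17 0.02 -0.03 0 -0.15
```

>>> move_arm(targets="-1 -0.2 0 -1.2 0 0 0; -1 -0.3 0 -1.8 0 0 0; -1 0 0 0 0 0 0")

```text
clock: 21.22
eef_pos: [529.1, 319.1, 40.4]
tool_rot: [-3.138, 0.168, -0.035]
force: [1.6, 1.8, -5.4]
width: 58.8
gripper_force: 65.7
```

>>> move_arm(targets="-1 -0.4 0 -2.5 0 0 0; -1 -0.4 0 -2.5 0 0 0; -1 -0.4 0 -2.5 0 0 0; -1 -0.4 0 -2.5 0 0 0; -1 0 0 0 0 0 0")

```text
clock: 21.63
eef_pos: [531.5, 319.7, 143.3]
tool_rot: [-3.136, 0.164, -0.035]
force: [1.9, 0.6, -5.1]
width: 58.9
gripper_force: 67.6
```

>>> move_arm(targets="-1 0 1.5 0 0 0 -0.1; -1 0 2.5 0 0 0 -0.1; -1 0 3.2 0 0 0 -0.2; -1 0 3.2 0 0 0 -0.1; -1 0 3.2 0 0 0 -0.2")

```text
clock: 22.05
eef_pos: [523.2, 180.0, 136.6]
tool_rot: [-3.14, 0.174, -0.022]
force: [0.3, -0.5, -6.6]
width: 58.9
gripper_force: 67.4
```

>>> move_arm(targets="-1 0 3.2 0 0 0 -0.1; -1 0 3.2 0 0 0 -0.2; -1 0 3.2 0 0 0 -0.1; -1 0 3.2 0 0 0 -0.2; -1 0 3.2 0 0 0 -0.1")

```text
clock: 22.47
eef_pos: [520.3, 20.2, 136.3]
tool_rot: [-3.137, 0.174, -0.01]
force: [0.6, 0.4, -6.2]
width: 58.9
gripper_force: 67.4
```

>>> move_arm(targets="-1 0 3.2 0 0 0 -0.2; -1 0 3.2 0 0 0 -0.1; -1 -0.1 3.2 0 0 0 -0.2; -1 -0.1 3.2 0 0 0 -0.1; -1 -0.1 3.2 0 0 0 -0.2")

```text
clock: 22.88
eef_pos: [516.4, -139.4, 135.8]
tool_rot: [-3.133, 0.174, 0.004]
force: [1.8, 0.7, -5.7]
width: 59.0
gripper_force: 67.4
```

>>> move_arm(targets="-1 -0.1 3.2 0 0 0 -0.1; -1 -0.1 3.2 0 0 0 -0.2; -1 -0.1 3.2 0 0 0 -0.1; -1 -0.1 2.5 0 0 0 -0.2; -1 0 1.5 0 0 0 -0.1")

```text
clock: 23.3
eef_pos: [512.4, -278.3, 135.3]
tool_rot: [-3.134, 0.174, 0.012]
force: [-0.3, 0.2, -6.2]
width: 58.8
gripper_force: 67.3
```

>>> move_arm(targets="-1 0 0.5 0 0 0 0; -1 0 0 0 0 0 0; -1 0 0 0 0 0 0")

```text
clock: 23.55
eef_pos: [514.9, -276.5, 136.2]
tool_rot: [-3.129, 0.172, 0.018]
force: [-0.6, 1.6, -5.7]
width: 59.1
gripper_force: 67.3
```

```bash
python3 -c "
from h import *
s=read_state(); print(s['force'],s['torque'],s['qpos'],s['tool_rot'],s['width'])
o=np.array([514.3+3.2,-317.7,0]) 
plan([(o+[0,0,80],1,-9.8),(o+[0,0,34],1,-9.8)],g=-1,vm=32)
w=cams.get_image('wrist')
cv2.imwrite('pics/w5.png',w['color'][:,:,::-1])
# tray from top for check
t=cams.get_image('top'); h=cv2.cvtColor(t['color'],cv2.COLOR_RGB2HSV)
"
```

```text
[-0.64400983  1.55298197 -5.68286092] [ 0.03363911 -0.45783329 -0.02325122] [ 0.47941572  0.72855037 -0.11786094  1.63804167  0.16519647  0.94935452
 -1.2766908 ] [-3.12909012  0.17223599  0.01812826] 59.088925750797294
-> [ 514.3 -317.8   61.3] yaw1 tilt-9.8 n=3
-1 0.38 1.4 2.45 -0.24 0.02 0.01; -1 0.38 1.39 2.46 -0.24 0.02 0.01; -1 0.38 1.38 2.46 -0.24 0.02 0.01
-> [ 514.3 -317.8   15.3] yaw1 tilt-9.8 n=2
-1 0.39 -0 2.27 0 0 0; -1 0.39 -0 2.27 0 0 0
```

>>> move_arm(targets="-1 0 2.1 0 -0.3 0 0; -1 0 2.1 0 -0.3 0 0; -1 0.4 0 2.5 0 0 0; -1 0.4 0 2.5 0 0 0; -1 0 0 0 0 0 0")

```text
clock: 24.07
eef_pos: [512.2, -317.6, 81.9]
tool_rot: [-3.137, 0.179, 0.019]
force: [-1.3, 2.0, -7.0]
width: 58.8
gripper_force: 67.3
```

>>> move_arm(targets="-1 0.4 0 2.5 0 0 0; -1 0 0 0 0 0 0; -1 0 0 0 0 0 0")

```text
clock: 24.32
eef_pos: [514.1, -319.2, 60.7]
tool_rot: [-3.14, 0.174, 0.019]
force: [0.4, -0.1, -6.5]
width: 59.1
gripper_force: 67.5
```

```bash
python3 -c "
from h import *
s=read_state(); print(s['force'],s['eef_pos'],s['tool_rot'])
o=np.array([514.3+3.2,-317.7,0]) 
plan([(o+[0,0,33],1,-9.8)],g=-1,vm=12)
t=cams.get_image('top'); 
d=(t['color'].max(2)<70).astype(np.uint8); 
w=cams.get_image('wrist'); cv2.imwrite('pics/w6.png',w['color'][:,:,::-1])
c=w['color'].astype(int)
# tray side walls vs tin in wrist view: rows of brightness
for z,p in((30,(609,-244)),(30,(609,-393)),(30,(509,-246)),(30,(509,-393))): print(p,np.round(proj(w,(*p,z))))
"
```

```text
[ 0.38385693 -0.14524549 -6.50321118] [ 514.10529334 -319.18698873   60.70857777] [-3.14040047  0.17380954  0.01851184]
-> [ 514.3 -317.8   14.3] yaw1 tilt-9.8 n=4
-1 0.21 -0.03 1.14 -0.01 0.04 0.01; -1 0.2 -0.03 1.14 -0.01 0.04 0.01; -1 0.2 -0.04 1.14 -0.01 0.04 0.01; -1 0.2 -0.04 1.14 -0.01 0.04 0.01
(609, -244) [95. 45.]
(609, -393) [403.  51.]
(509, -246) [132. 220.]
(509, -393) [363. 224.]
```

>>> move_arm(targets="-1 0.2 0 1.1 0 0 0; -1 0.2 0 1.1 0 0 0; -1 0.2 0 1 0 0 0; -1 0.1 0 0.6 0 0 0; -1 0 0 0 0 0 0")

```text
clock: 24.83
eef_pos: [513.4, -320.3, 19.9]
tool_rot: [-3.141, 0.175, 0.016]
force: [1.1, 0.0, -5.9]
width: 58.9
gripper_force: 67.6
```

>>> move_arm(targets="-1 0 0 0.3 0 0 0; -1 0 0 0 0 0 0; -1 0 0 0 0 0 0")

```text
clock: 25.08
eef_pos: [514.4, -321.3, 19.2]
tool_rot: [3.141, 0.171, 0.016]
force: [-0.5, 0.1, -6.2]
width: 59.2
gripper_force: 67.7
```

>>> move_arm(targets="-1 0 -0.3 0.2 0 0 0; -1 0 0 0.2 0 0 0; -1 0 0 0 0 0 0; -1 0 0 0 0 0 0")

```text
clock: 25.42
eef_pos: [513.5, -318.0, 15.2]
tool_rot: [3.141, 0.172, 0.016]
force: [0.5, 0.5, -6.8]
width: 59.2
gripper_force: 67.7
```

>>> move_arm(targets="-1 0 0 0.2 0 0 0; -1 0 0 0 0 0 0; -1 0 0 0 0 0 0")

```text
clock: 25.67
eef_pos: [513.7, -318.4, 13.9]
tool_rot: [3.14, 0.171, 0.016]
force: [1.0, 0.5, -0.4]
width: 58.9
gripper_force: 68.4
```

>>> move_arm(targets="-1 0 0 0.1 0 0 0; -1 0 0 0 0 0 0; 1 0 0 0 0 0 0; 1 0 0 0 0 0 0; 1 0 0 0 0 0 0")

```text
clock: 26.08
eef_pos: [513.2, -318.5, 12.4]
tool_rot: [3.14, 0.171, 0.016]
force: [0.3, -0.2, 0.3]
width: 85.6
gripper_force: 0.0
```

>>> move_arm(targets="1 0 0 0 0 0 0; 1 0 0 -2 0 0 0; 1 0 0 -4 0 0 0; 1 0 0 -4 0 0 0; 1 0 0 -4 0 0 0")

```text
clock: 26.5
eef_pos: [536.7, -317.5, 151.4]
tool_rot: [3.141, 0.173, 0.016]
force: [1.3, 0.1, -0.0]
width: 85.6
gripper_force: 0.0
```

>>> move_arm(targets="1 0 0 -2 0 0 0; 1 0 0 0 0 0 0; 1 0 0 0 0 0 0")

```text
clock: 26.75
eef_pos: [541.1, -317.9, 171.0]
tool_rot: [3.139, 0.169, 0.016]
force: [-1.1, 0.6, -0.0]
width: 85.7
gripper_force: 0.0
```

```bash
python3 -c "
from h import *
s=read_state(); print(s['force'],s['eef_pos'])
w=cams.get_image('wrist'); c=w['color'].astype(int); v=c.max(2)
m=((v>75)&((v-c.min(2))<28)).astype(np.uint8); m[330:]=0
x,y=map(int,proj(w,(570,-319,50))); print('seed',x,y,v[y,x])
m=cv2.morphologyEx(m,cv2.MORPH_OPEN,np.ones((5,5),np.uint8))
n,l,st,ce=cv2.connectedComponentsWithStats(m); k=l[y,x]; print(k,st[k])
for r in range(st[k][1]+3,st[k][1]+st[k][3],20):
  xs=np.where(l[r]==k)[0]; print(r,xs.min(),xs.max(),end=' | ')
print()
for n_,p in dict(far_shut=(586,-319,51),near_shut=(436,-319,51),near_ajar=(439,-319,81),trayfar=(611,-318,30),traynear=(411,-320,30)).items(): print(n_,np.round(proj(w,p)),end=' ')
"
```

```text
[-1.09904549e+00  5.63972377e-01 -7.83365950e-05] [ 541.12014461 -317.91101847  171.04691196]
seed 250 129 195
41 [  160   109   125   221 14206]
112 212 284 | 132 213 284 | 152 214 283 | 172 214 283 | 192 215 282 | 212 216 282 | 232 217 281 | 252 218 281 | 272 171 240 | 292 185 236 | 312 179 219 | 
far_shut [251. 111.] near_shut [248. 255.] near_ajar [248. 273.] trayfar [250.  76.] traynear [249. 261.]
```

```bash
python3 -c "
from h import *
w=cams.get_image('wrist')
for z,x in((51,436),(81,439)): print(z,[np.round(proj(w,(x,-319+s,z))) for s in(30,-30)])
im=cams.get_image('top'); c=im['color']; hsv=cv2.cvtColor(c,cv2.COLOR_RGB2HSV)
for n,(u,v) in dict(M=(307,294),R=(412,315)).items():
    u,v=u*2/3,v*2/3; x0,y0=int(u-22),int(v-34); h=hsv[y0:y0+68,x0:x0+44]
    m=((h[:,:,1]<30)&(h[:,:,2]>105)).astype(np.uint8); m=cv2.morphologyEx(m,cv2.MORPH_OPEN,np.ones((5,5),np.uint8))
    nb,lab,st,ce=cv2.connectedComponentsWithStats(m); k=1+np.argmax(st[1:,4])
    W=np.array([onz(im,*q,46)[:2] for q in np.argwhere(lab==k)[:,::-1]+[x0,y0]],np.float32); print(n,cv2.minAreaRect(W))
"
```

```text
51 [array([220., 255.]), array([278., 255.])]
81 [array([217., 273.]), array([280., 273.])]
M ((555.7485961914062, 96.59322357177734), (147.8727264404297, 59.7520866394043), 5.603516101837158)
R ((515.7328491210938, -117.37305450439453), (146.8234405517578, 59.6776237487793), 3.6000330448150635)
```

```bash
python3 -c "
from h import *
print(order.finish_job())"
```

```text
the job is handed in; nothing more can be done
None
```

I tried all three lids left to right, each to about 60°. The left tin was the stiff one, and it now stands in the middle of the tray with its lid about 3 cm ajar. The other two are shut where they stood, the middle one having shifted about 5 mm. I never moved the arm to the bowl, jar or spoon, but I did not re-measure them before handing in.

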